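# Route the stirring bars through the diverter chute into the round pan

### The job

Swing the flap of the diverter chute fully to one side so that the chute leads to the round pan. Then pour all five stirring bars from the scoop into the head of the chute, tipping the scoop nowhere else, so that they all end in the round pan. Set the empty scoop back down on the bench, level, and leave the glassware and bottle undisturbed.

Things in the scene. Friction and masses are not known exactly. Their poses are not given: they have to be found in the camera images.
- chute: Fixed aluminium Y-chute, open on top: a plane falling at 34 degrees towards its -y, with 36 mm walls. Origin on the bench under its middle; x across, z up. The straight head is 117 mm wide inside (x). Below y = 24 mm the walls flare to x = +-100 mm at the bottom lip (y = -100, z = 70 mm); a wedge below the flap's hinge parts it into a +x and a -x exit, with a pan under each. Highest wall top z = 237 mm.
- flap (a joint): Grey flap, 96 mm long, 34 mm high, standing on the slope, hinged at its lower end about an axis square to the slope, free end up the slope. 0 = middle; grows as the free end swings to the chute's -x; stops at -0.62 and 0.62, free end then at the side wall. At 0.62 it shuts the -x exit and parts leave at +x; at -0.62 the reverse. Stays where left; 1 to 2 N at the ball moves it.
- flap_hinge (a point): Point on the hinge axis of the flap at the slope's surface (chute frame x = 0, y = -38 mm, z = 112 mm).
- flap_ball (a point): Centre of the 22 mm black ball on an 8 mm rod up from the flap: its handle, 52 mm above the flap's upper edge. With the flap at 0 the rod is vertical, the ball at x = 0, y = -1, z = 227 mm of the chute. At the stops it has swung 55 mm to -x (0.62) or +x (-0.62), 15 mm towards -y and 10 mm down, and the rod leans 20 degrees. Pinch or push it from above.
- inlet (a point): Point on the slope in the middle of the chute's head (chute frame x = 0, y = 70, z = 185 mm); pour just above here. The slope ends 40 mm further up at a low back wall, whose top edge is at y = 89, z = 229 mm of the chute.
- round_pan: Fixed round steel pan, 116 mm across and 58 mm high, 3 mm thick, under one of the two exits of the chute (which one varies). Origin at the centre of its underside. This is where the bars belong.
- square_pan: Fixed square steel pan, 110 x 110 x 58 mm, under the other exit. Origin at the centre of its underside. Must stay empty.
- scoop: Loose steel scoop, 84 mm wide (x), 120 mm long (y), walls 32 mm high on three sides, open at the mouth, its -y end; about 0.2 kg. Origin at the centre of its underside, z up. Floor 3 mm thick; the last 30 mm before the mouth rises 6 mm, so the bars stay in while it is about level; they slide out when it is tipped mouth down by 35 degrees or more (45 is sure).
- scoop_handle (a point): Centre of the scoop's black handle bar, 86 mm above its underside, straight above its origin: a level bar along the scoop's x, 14 mm thick (y), 28 mm high, 78 mm clear between the uprights. Grip it across its thickness from above.
- scoop_mouth (a point): Middle of the scoop's mouth edge: 60 mm towards -y of its origin, 9 mm above its underside.
- bar0: White PTFE stirring bar, hexagonal, 12 mm across flats, 30 mm long along its y; 12 g, slippery; lies in the scoop. Origin at its centre.
- bar1: White PTFE stirring bar, hexagonal, 12 mm across flats, 30 mm long along its y; 12 g, slippery; lies in the scoop. Origin at its centre.
- bar2: White PTFE stirring bar, hexagonal, 12 mm across flats, 30 mm long along its y; 12 g, slippery; lies in the scoop. Origin at its centre.
- bar3: White PTFE stirring bar, hexagonal, 12 mm across flats, 30 mm long along its y; 12 g, slippery; lies in the scoop. Origin at its centre.
- bar4: White PTFE stirring bar, hexagonal, 12 mm across flats, 30 mm long along its y; 12 g, slippery; lies in the scoop. Origin at its centre.
- flask: Bystander: round glass flask, 94 mm across, on a 100 mm cork ring, 140 mm high. Origin at the centre of its underside.
- reagent_bottle: Bystander: amber bottle, 64 mm across, 130 mm high. Origin at the centre of its underside.
- beaker: Bystander: glass beaker, 70 mm across, 85 mm high. Origin at the centre of its underside.
Things that resemble listed ones, but are neither listed nor needed, are in the scene too. Leave any turquoise look-alike of the scoop alone.

How it is judged:
By the outcome, as a careful person would: the job done as asked, in the order asked, and still so for the second after the job is handed in, with the robot touching nothing.
It also fails if it takes over 61 s, if anything falls off the work surface, if the arm or the gripper's body presses on something with over 40 N, if the wrist force passes 120 N, or if a joint passes its speed limit or range.

### The arm

A 6-joint arm with a two-finger parallel gripper is mounted at the origin on the work surface. World frame = base frame: x ahead of the robot, y to its left, z up, the work surface at z = 0. Lengths are in m, angles in rad, forces in N, time in s.
With the tool pointing down it reaches from about 0.4 to 0.825 m from the base axis. Payload 7 kg.
Tool frame: the origin (TCP) lies on the centre line of the jaws, within the pads' length; the fingertips stand 11 mm ahead of it and the grasp point (between the pads) lies 8 mm behind it; z points along the fingers, y is the direction in which the jaws open and shut (so a half turn about z gives the same grasp; the last joint's range is limited). The gripper opens to 88 mm and grips with 3 to 60 N. Pads are 19 mm wide; open, the fingers measure 130 mm over their backs; the gripper's body (78 mm by 193 mm) begins 47 mm behind the grasp point.
Start: joints at [1.524, 0.359, 0.012, 0, -1.224, -0.288], TCP at [0.222, 0.637, 0.238] pointing down, gripper open.
Joint ranges: [-3.07, 3.07], [-1.43, 2.12], [-1.02, 1.25], [-3.03, 1.67], [-3.05, -0], [-3.03, 3.03]. Speed limits (rad/s): [2.39, 2.39, 3.01, 3.14, 3.14, 3.14].

### API

Orientations are given as a unit quaternion [x, y, z, w].
In Python, from bench import telemetry, imaging, manip gives the robot as it stands. The module is installed in compiled form; this text tells all that it offers.
- The arm moves only by the shell command python3 -m inch 'ROWS' [FORCE]. ROWS is JSON, a list of rows, each a list of 3 entries, a list of its own where there are three numbers: the turn, a rotation vector about the tool's x, y, z in degrees, then the shift along the tool's x, y, z in m, then the finger opening in m, from 0 to 0.0876. In form: [[[wx, wy, wz], [tx, ty, tz], hand], ...]. A call has 1 to 10 rows; each row is the pose to reach, as a shift and turn from the pose commanded when the call began, along the tool's axes at that moment; what a row does not reach only later rows make up. A row lasts 1/12 s, in which the tool goes at most 41.7 mm and 7.16 degrees, less where a joint would pass 70% of its speed; a pose out of reach is approached as far as the arm can. A call with a gripper value outside its range is refused whole. The fingers move at their own pace and stop on an object; FORCE is the grip in N (left out, the last holds). Time passes only in rows, so rows that repeat a pose let the fingers close. It gives the time, the measured TCP pose, the force and the opening at its end, in the units of the state.
- telemetry.get_state(): the state, without advancing time (a new reading comes with each control period).
- imaging.read_camera(name): name is "side" or "top" or "wrist"; returns the picture (420x560x3 uint8, blue, green, red); there is no depth.
- imaging.camera_params(name): a dict with "camera_matrix" (3x3 intrinsics, pixels), "cam_to_world" (4x4, takes a point from camera to world coordinates). Camera axes: x right, y up, looking along -z (the intrinsics and any distortion apply to the point x, -y, -z); pixel columns grow to the right and rows downward; lengths in m; the calibration is good to about 2 mm. A picture is of the moment at which its call begins: read the wrist's pose just before it. camera_params takes no time and is no camera call; for the wrist camera it gives the pose at the moment of the call.
- manip.hand_in(): hands the job in, once; it reports no verdict.
Trained networks look in the newest picture that a camera, given by its name, has taken for a name from the list of things; names that differ only in an ending like _2 or _b are one class to them, and where a whole thing is asked for, a point or a joint stands for the part that bears it (a point fixed in the world has none). Each returns a list of dicts, best first, with "p" (0 to 1); they miss things now and then, are a little off and sometimes report something else, mostly with a low value. They report only what shows in the picture. A call takes as long as a camera call. They do not tell look-alikes from the thing itself.
- imaging.boxes_of(camera, target): "rect" ([centre column, centre row, width, height] in pixels, round what is visible of it).
- imaging.regions_of(camera, target): "region" (420x560 bool, what is visible of it) and "rect" ([centre column, centre row, width, height] in pixels, round what is visible of it).
The state is a dict: "t": time; "joint_pos": joint angles; "dq": joint speeds; "tau": joint torques, N m; "eef_pos": TCP position; "tool_rot": TCP orientation; "ft_force": force on the tool from outside, world axes, zero at the start; "ft_torque": the same for the moment, N m; "finger_gap": finger opening in m.
Only numpy, scipy, OpenCV 4.12 (cv2) and the standard library are available. Lean on these libraries where they do the work, as an engineer would, in place of code of your own. Each camera call takes 0.05 s, during which the arm holds its last target.

## Working session

There is one attempt and no reset: what is moved stays moved. The work goes in short steps, Python scripts to look and compute and a shell command to move; the robot and the scene stay as the last step left them, time stands still between calls to the robot, and variables do not carry over. Pictures are saved under pics/ and viewed, and the job is handed in when it is done.

```bash
mkdir -p pics
python3 - <<'E'
from bench import telemetry, imaging
import cv2
s=telemetry.get_state()
print({k:(v if not hasattr(v,'round') else v) for k,v in s.items()})
for c in ["side","top","wrist"]:
    cv2.imwrite(f"pics/{c}0.png",imaging.read_camera(c))
    p=imaging.camera_params(c);print(c,p)
E
```

```text
{'t': 0.0, 'joint_pos': array([ 1.52409474e+00,  3.59386352e-01,  1.10651812e-02, -3.06755656e-04,
       -1.22404924e+00, -2.88106363e-01]), 'dq': array([ 3.50558264e-05,  2.83303750e-04,  2.38338108e-04,  3.36481176e-04,
        6.83852132e-04, -1.25598316e-03]), 'tau': array([ 8.00305043e-04, -5.82725143e+01,  2.93046194e+01,  6.99711487e+00,
        7.08613690e-03, -1.62446686e-04]), 'eef_pos': array([0.2216781 , 0.63708994, 0.23663356]), 'tool_rot': array([ 9.86011626e-01, -1.66674632e-01, -4.83915947e-05,  7.98680090e-04]), 'ft_force': array([-0.3744784 , -0.29912467, -0.58741263]), 'ft_torque': array([-0.04658039, -0.01013958,  0.05911779]), 'finger_gap': 0.087668673401225}
side {'camera_matrix': array([[477.38931201,   0.        , 278.83785499],
       [  0.        , 477.38931201, 213.31756221],
       [  0.        ,   0.        ,   1.        ]]), 'cam_to_world': array([[-0.98638348,  0.11423957, -0.1183087 ,  0.39197778],
       [-0.16368327, -0.75183172,  0.638715  ,  0.81395575],
       [-0.01598171,  0.64938308,  0.7602935 ,  1.1386787 ],
       [ 0.        ,  0.        ,
[... 209 characters left out ...]
am_to_world': array([[-0.01122195,  0.99297653, -0.1177781 ,  0.34983501],
       [-0.9997988 , -0.00918387,  0.01783291, -0.00764997],
       [ 0.01662601,  0.11795453,  0.9928798 ,  1.72887473],
       [ 0.        ,  0.        ,  0.        ,  1.        ]])}
wrist {'camera_matrix': array([[373.24376579,   0.        , 286.04115447],
       [  0.        , 373.24376579, 207.87022395],
       [  0.        ,   0.        ,   1.        ]]), 'cam_to_world': array([[-0.32856002,  0.91412918,  0.23752088,  0.28608524],
       [-0.9444814 , -0.31847623, -0.08079461,  0.6140403 ],
       [ 0.00178804, -0.25087993,  0.96801656,  0.38485967],
       [ 0.        ,  0.        ,  0.        ,  1.        ]])}
```

View pics/side0.png

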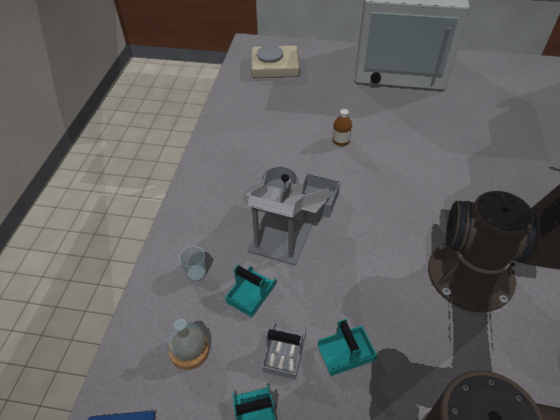

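View pics/top0.png

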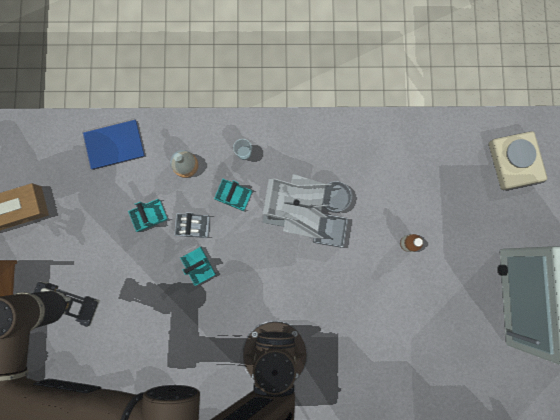

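View pics/wrist0.png

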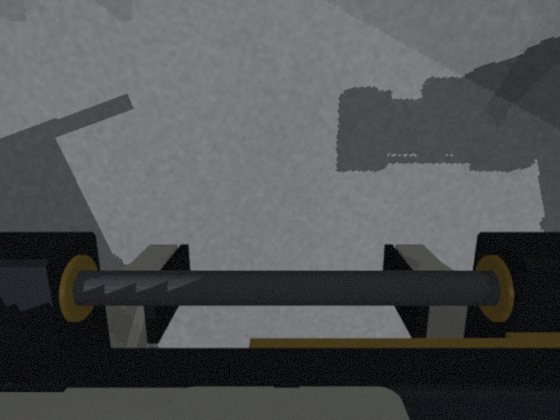

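The top view shows the steel scoop at about (193,224) and the chute with its head at (272,200). The round pan is at (341,197), on the far (+x) exit. I'll zoom in and run the networks.

```bash
cat > h.py <<'E'
import numpy as np, cv2
from bench import telemetry, imaging
from scipy.spatial.transform import Rotation as R
def P(c): 
    p=imaging.camera_params(c); return np.array(p["camera_matrix"]),np.array(p["cam_to_world"])
def proj(c,X):
    K,T=P(c); X=np.atleast_2d(X); q=(X-T[:3,3])@T[:3,:3]; q=q*[1,-1,-1]
    u=q@K.T; return u[:,:2]/u[:,2:]
def ray(c,uv):
    K,T=P(c); d=np.linalg.inv(K)@[uv[0],uv[1],1]; d=d*[1,-1,-1]; return T[:3,3],T[:3,:3]@d
def atz(c,uv,z):
    o,d=ray(c,uv); return o+d*(z-o[2])/d[2]
def tri(obs):
    A=np.zeros((3,3));b=np.zeros(3)
    for c,uv in obs:
        o,d=ray(c,uv); d=d/np.linalg.norm(d); M=np.eye(3)-np.outer(d,d); A+=M;b+=M@o
    return np.linalg.solve(A,b)
E
python3 - <<'E'
from h import *
a=cv2.imread("pics/top0.png")[120:280,110:370]; cv2.imwrite("pics/top0z.png",cv2.resize(a,None,fx=3,fy=3,interpolation=cv2.INTER_CUBIC))
a=cv2.imread("pics/side0.png")[160:410,170:380]; cv2.imwrite("pics/side0z.png",cv2.resize(a,None,fx=2.4,fy=2.4,interpolation=cv2.INTER_CUBIC)[:600])
for t in ["scoop","scoop_handle","scoop_mouth","chute","flap","flap_ball","round_pan","square_pan","bar0"]:
  for c in ["top","side"]:
    print(t,c,[(np.round(r["rect"]).tolist(),round(r["p"],2)) for r in imaging.boxes_of(c,t)][:6])
print(telemetry.get_state()['t'])
E
```

```text
scoop top [([195.0, 226.0, 30.0, 26.0], 0.92), ([196.0, 268.0, 29.0, 36.0], 0.73), ([232.0, 195.0, 37.0, 34.0], 0.55)]
scoop side [([253.0, 403.0, 43.0, 33.0], 0.93), ([348.0, 346.0, 57.0, 59.0], 0.71), ([282.0, 351.0, 40.0, 58.0], 0.63)]
scoop_handle top [([190.0, 227.0, 32.0, 24.0], 0.96), ([149.0, 215.0, 36.0, 33.0], 0.93), ([233.0, 194.0, 31.0, 33.0], 0.81), ([197.0, 267.0, 32.0, 35.0], 0.56), ([185.0, 162.0, 31.0, 28.0], 0.21)]
scoop_handle side [([287.0, 350.0, 46.0, 57.0], 0.81), ([251.0, 403.0, 45.0, 34.0], 0.67), ([349.0, 346.0, 59.0, 57.0], 0.64), ([249.0, 289.0, 51.0, 50.0], 0.62)]
scoop_mouth top [([190.0, 226.0, 37.0, 24.0], 0.96), ([196.0, 268.0, 37.0, 39.0], 0.83), ([232.0, 193.0, 39.0, 27.0], 0.68), ([146.0, 216.0, 36.0, 38.0], 0.63)]
scoop_mouth side [([251.0, 291.0, 50.0, 53.0], 0.96), ([286.0, 350.0, 46.0, 57.0], 0.94), ([254.0, 404.0, 41.0, 31.0], 0.91), ([346.0, 349.0, 60.0, 58.0], 0.59)]
chute top [([294.0, 206.0, 60.0, 65.0], 0.74), ([192.0, 227.0, 38.0, 24.0], 0.28)]
chute side [([289.0, 220.0, 81.0, 92.0], 0.93)]
flap top [([297.0, 202.0, 20.0, 7.0], 0.39)]
flap side [([286.0, 188.0, 12.0, 32.0], 0.48)]
flap_ball top [([297.0, 204.0, 31.0, 10.0], 0.53)]
flap_ball side [([285.0, 188.0, 9.0, 26.0], 0.54)]
round_pan top [([337.0, 198.0, 30.0, 31.0], 0.56)]
round_pan side [([280.0, 177.0, 33.0, 23.0], 0.97), ([286.0, 191.0, 9.0, 28.0], 0.52)]
square_pan top [([330.0, 232.0, 34.0, 32.0], 0.78)]
square_pan side [([320.0, 195.0, 40.0, 43.0], 0.76)]
bar0 top []
bar0 side [([291.0, 351.0, 4.0, 7.0], 0.59), ([282.0, 363.0, 4.0, 11.0], 0.53), ([292.0, 365.0, 6.0, 12.0], 0.48), ([272.0, 359.0, 10.0, 14.0], 0.45), ([280.0, 348.0, 6.0, 12.0], 0.37)]
1.05
```

View pics/top0z.png

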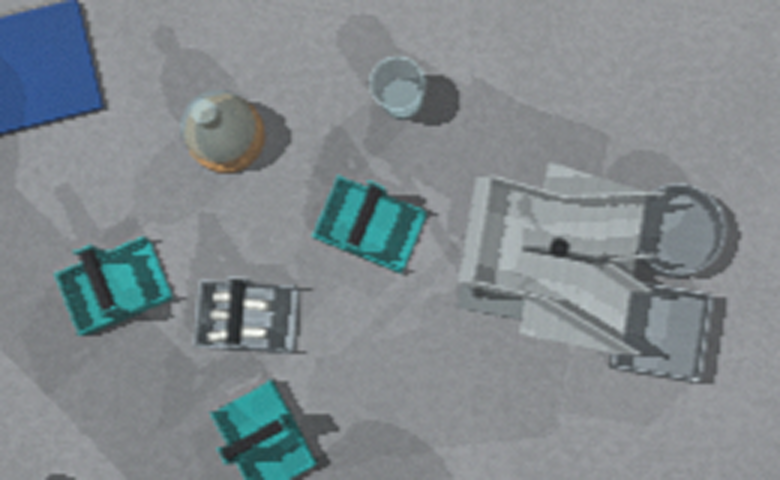

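View pics/side0z.png

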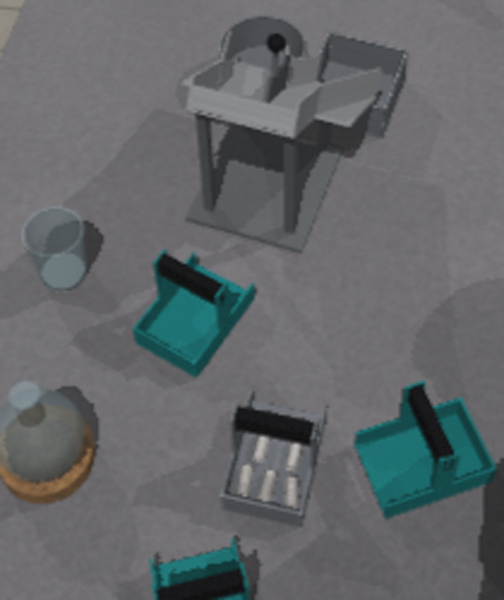

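Run:
```python
from h import *
a=cv2.imread("pics/top0.png")[165:260,250:365]; cv2.imwrite("pics/c1.png",cv2.resize(a,None,fx=6,fy=6,interpolation=cv2.INTER_CUBIC))
a=cv2.imread("pics/side0.png")[165:265,235:345]; cv2.imwrite("pics/c2.png",cv2.resize(a,None,fx=6,fy=6,interpolation=cv2.INTER_CUBIC))
a=cv2.imread("pics/top0.png")[205:245,165:225]; b=cv2.imread("pics/side0.png")[320:380,255:315]
cv2.imwrite("pics/c3.png",np.hstack([cv2.resize(a,(480,320),interpolation=cv2.INTER_CUBIC),cv2.resize(b,(320,320),interpolation=cv2.INTER_CUBIC)]))
```

```text
(no output)
```

View pics/c1.png

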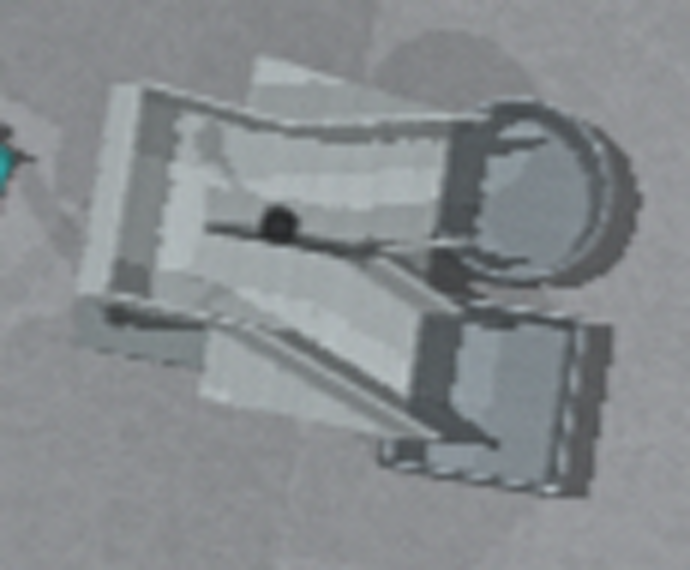

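View pics/c2.png

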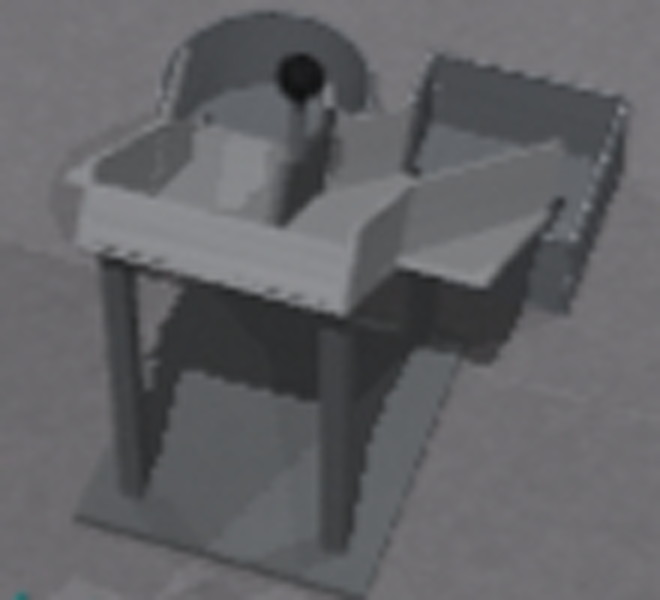

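View pics/c3.png

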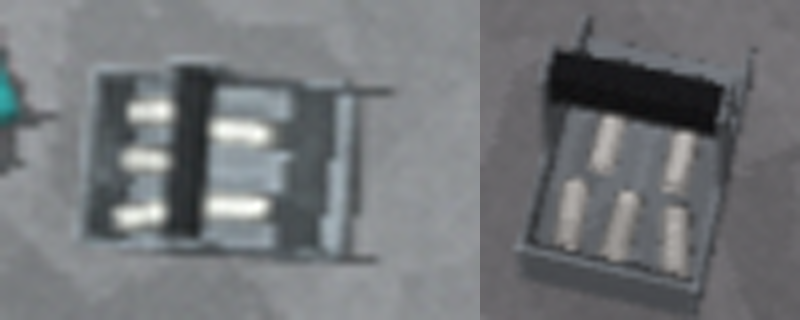

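Run:
```python
from h import *
from scipy.optimize import least_squares
T=lambda x,y:("top",(x/6+250,y/6+165)); S=lambda x,y:("side",(x/6+235,y/6+165))
obs=[((.0605,.089,.229),T(140,88)),((-.0605,.089,.229),T(110,297)),((-.1015,-.120,.100),T(437,437)),((.1015,-.120,.100),T(487,112)),
((.0605,.104,.206),S(80,247)),((-.0605,.104,.206),S(345,312)),((-.1015,-.120,.100),S(562,145)),((-.1,-.1,.07),S(487,285))]
def X(p,q): c,s=np.cos(p[2]),np.sin(p[2]); q=np.array(q); return np.array([p[0]+c*q[0]-s*q[1],p[1]+s*q[0]+c*q[1],q[2]])
f=lambda p: np.concatenate([proj(c,X(p,q))[0]-uv for q,(c,uv) in obs])
r=least_squares(f,[.5,-.1,0]); print("chute",r.x,np.degrees(r.x[2])); print(f(r.x).reshape(-1,2).round(1))
B=tri([T(280,223),S(301,77)]); print("ball",B)
p=r.x; c,s=np.cos(p[2]),np.sin(p[2]); d=B-[p[0],p[1],0]; print("ball in chute",c*d[0]+s*d[1],-s*d[0]+c*d[1],d[2]); 
for n,q in [("inlet",(0,.07,.185)),("ball at +.62",(-.055,-.016,.217)),("backwall",(0,.089,.229))]: print(n,X(p,q))
t=lambda x,y:("top",(x/8+165,y/8+205)); s2=lambda x,y:("side",((x-480)/5.333+255,y/5.333+320))
print("handle",tri([t(192,148),s2(635,92)]))
for z in (.1,.086): print([atz(*t(x,y),z) for x,y in((195,65),(186,237))])
# endpoints
A=tri([t(195,65),s2(555,75)]);C=tri([t(186,237),s2(722,108)]);print(A,C,np.degrees(np.arctan2(*(A-C)[[1,0]])))
print("walls top z.032:",[atz(*t(x,y),.035) for x,y in((97,68),(84,245),(352,85),(350,260))])
for n in ["flask","beaker"]: 
  for c in ["top"]: pass
```

```text
chute [ 0.5444047  -0.07290494 -0.17945527] -10.2820294567236
[[ -2.2  -2. ]
 [ -3.4  -1.8]
 [ -2.1  -0.7]
 [ -1.7  -1.1]
 [ -1.1   0. ]
 [ -1.3   0.7]
 [ -0.4   0.4]
 [  9.2 -11.7]]
ball [ 0.53716171 -0.08148866  0.22327605]
ball in chute -0.005594542309052386 -0.009738694806604694 0.22327605427097283
inlet [ 0.55689926 -0.00402907  0.185     ]
ball at +.62 [ 0.48743205 -0.07883085  0.217     ]
backwall [0.56029064 0.01466581 0.229     ]
handle [0.47972857 0.30681209 0.08060419]
[array([0.51498054, 0.30223664, 0.1       ]), array([0.43713208, 0.30525103, 0.1       ])]
[array([0.51639994, 0.30490008, 0.086     ]), array([0.43788239, 0.30794038, 0.086     ])]
[0.51693325 0.3054672  0.08307547] [0.43963611 0.3088014  0.08151258] -2.4699111850757456
walls top z.032: [array([0.52059086, 0.36058603, 0.035     ]), array([0.43736572, 0.36528594, 0.035     ]), array([0.51139277, 0.24073454, 0.035     ]), array([0.4290517 , 0.24100398, 0.035     ])]
```

```bash
cat >> h.py <<'E'
def go(pos,xang,tilt=0,base=None):
    """rotvec deg & shift in tool axes to bring TCP to pos, tool x at xang deg (world), tilted about world-ish tool x by tilt (mouth-down +)"""
    s=telemetry.get_state(); R0=R.from_quat(s["tool_rot"]); p0=s["eef_pos"]
    if base: R0,p0=base
    a=np.radians(xang); down=R.from_matrix(np.array([[np.cos(a),np.sin(a),0],[np.sin(a),-np.cos(a),0],[0,0,-1]]).T)
    Rt=R.from_rotvec(np.radians(tilt)*np.array([np.cos(a),np.sin(a),0]))*down
    print("t",round(s["t"],2),"TCP",s["eef_pos"].round(4),"turn",(R0.inv()*Rt).as_rotvec(degrees=True).round(1),"shift",R0.inv().apply(np.array(pos)-p0).round(4))
E
python3 - <<'E'
from h import *
from scipy.optimize import least_squares
T=lambda x,y:("top",(x/6+250,y/6+165)); S=lambda x,y:("side",(x/6+235,y/6+165))
obs=[((.0605,.089,.229),T(140,88)),((-.0605,.089,.229),T(110,297)),((-.1015,-.120,.100),T(437,437)),((.1015,-.120,.100),T(487,112)),
((.0605,.104,.206),S(80,247)),((-.0605,.104,.206),S(345,312)),((-.1015,-.120,.100),S(562,145))]
def X(p,q): c,s=np.cos(p[2]),np.sin(p[2]); q=np.array(q); return np.array([p[0]+c*q[0]-s*q[1],p[1]+s*q[0]+c*q[1],q[2]])
f=lambda p: np.concatenate([proj(c,X(p,q))[0]-uv for q,(c,uv) in obs])
r=least_squares(f,[.5,-.1,0]); print("chute",r.x,np.degrees(r.x[2])); print(f(r.x).reshape(-1,2).round(1))
p=r.x
for n,q in [("inlet",(0,.07,.185)),("ball0",(0,-.001,.227)),("ball at +.62",(-.055,-.016,.217)),("hinge",(0,-.038,.112))]: print(n,X(p,q))
go((.537,-.081,.34),-100.3)
E
```

```text
chute [ 0.5411776  -0.07826474 -0.1734256 ] -9.93655468963074
[[-0.7 -1. ]
 [-1.7 -0.6]
 [-0.4  0. ]
 [-0.4 -0.5]
 [ 0.7 -1.2]
 [ 0.6 -0.8]
 [ 0.7 -1. ]]
inlet [ 0.55325663 -0.00931478  0.185     ]
ball0 [ 0.54100504 -0.07924974  0.227     ]
ball at +.62 [ 0.48424171 -0.08453406  0.217     ]
hinge [ 0.53462041 -0.11569472  0.112     ]
t 1.05 TCP [0.2218 0.6375 0.2376] turn [-0.   0.  81.1] shift [ 0.5338  0.5751 -0.1025]
```

```bash
python3 -m inch '[[[0,0,0],[0,0,-0.042],0.0876],[[0,0,0],[0,0,-0.084],0.0876],[[0,0,30],[0.053,0.058,-0.1],0.0876],[[0,0,81],[0.534,0.575,-0.1],0.0876],[[0,0,81],[0.534,0.575,-0.1],0.0876],[[0,0,81],[0.534,0.575,-0.1],0.0876],[[0,0,81],[0.534,0.575,-0.1],0.0876],[[0,0,81],[0.534,0.575,-0.1],0.0876],[[0,0,81],[0.534,0.575,-0.1],0.0876],[[0,0,81],[0.534,0.575,-0.1],0.0876]]' 5
python3 - <<'E'
from h import *
go((.537,-.081,.34),-100)
E
```

```text
t: 1.88
eef_pos: [0.3555, 0.331, 0.3331]
tool_rot: [0.784, -0.621, -0.0, -0.0]
ft_force: [1.6, 0.5, -0.1]
finger_gap: 0.088
t 1.88 TCP [0.3555 0.331  0.3331] turn [-0.   0.  23.2] shift [ 0.4426 -0.0827 -0.0072]
```

```bash
python3 -m inch '[[[0,0,23],[0.44,-0.083,0],0.0876],[[0,0,23],[0.44,-0.083,0],0.0876],[[0,0,23],[0.44,-0.083,0],0.0876],[[0,0,23],[0.44,-0.083,0],0.0876],[[0,0,23],[0.44,-0.083,0],0.0876],[[0,0,23],[0.44,-0.083,0],0.0876],[[0,0,23],[0.44,-0.083,0],0.0876],[[0,0,23],[0.44,-0.083,0],0.0876],[[0,0,23],[0.44,-0.083,0],0.0876],[[0,0,23],[0.44,-0.083,0],0.06]]' 5
python3 - <<'E'
from h import *
im=imaging.read_camera("wrist"); cv2.imwrite("pics/w1.png",im)
print(proj("wrist",[[.537,-.081,.225],[.541,-.079,.227],[.5346,-.1157,.112],[.55326,-.0093,.185]]))
print([(np.round(r["rect"],1).tolist(),round(r["p"],2)) for r in imaging.boxes_of("wrist","flap_ball")])
go((.538,-.081,.227),-100)
print(telemetry.get_state()["joint_pos"])
E
```

```text
t: 2.72
eef_pos: [0.5264, -0.0492, 0.3331]
tool_rot: [-0.646, 0.763, -0.0, 0.001]
ft_force: [-0.3, 0.9, -0.6]
finger_gap: 0.0848
[[268.76529475 176.76507809]
 [263.43883013 181.04742287]
 [270.03324937 121.50984897]
 [267.12775102 254.82302079]]
[([263.6, 145.8, 32.5, 124.1], 0.72)]
t 2.82 TCP [ 0.5272 -0.0518  0.332 ] turn [ 0.1 -0.1  0.2] shift [ 0.0267 -0.0157  0.105 ]
[ 2.73138348e-01  6.90802167e-02 -1.48577652e-01  9.53722976e-04
 -1.35465945e+00 -4.44548766e-01]
```

View pics/w1.png

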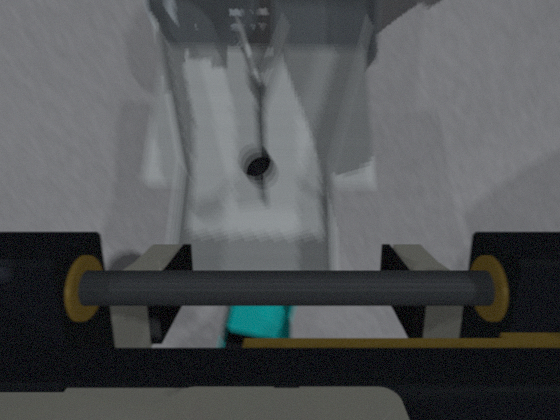

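```bash
python3 -m inch '[[[0,0,0],[0.002,-0.002,0],0.06],[[0,0,0],[0.002,-0.002,0],0.06],[[0,0,0],[0.002,-0.002,0],0.06]]' 5
python3 - <<'E'
from h import *
im=imaging.read_camera("wrist"); cv2.imwrite("pics/w2.png",im)
print(proj("wrist",[[.537,-.081,.225],[.541,-.079,.227],[.5346,-.1157,.112],[.55326,-.0093,.185]]))
b=[np.array(r["rect"]) for r in imaging.boxes_of("wrist","flap_ball")]; print(b)
go((.538,-.081,.227),-100)
E
```

```text
t: 3.07
eef_pos: [0.5275, -0.0485, 0.3328]
tool_rot: [-0.647, 0.763, 0.0, 0.0]
ft_force: [0.8, -0.3, -0.3]
finger_gap: 0.0617
[[266.17892422 167.53982271]
 [260.79835494 171.7763774 ]
 [268.37877305 114.36976223]
 [264.63292905 247.32013317]]
[array([264.3, 144.2,  31. , 123. ])]
t 3.17 TCP [ 0.5275 -0.0481  0.333 ] turn [-0.   0.   0.6] shift [ 0.0307 -0.0157  0.106 ]
```

View pics/w2.png

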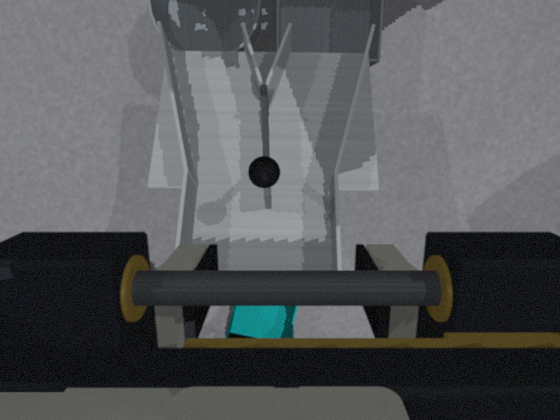

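Run:
```python
from h import *
for z in (.227,.222): print(atz("wrist",(264,172),z))
b=atz("wrist",(264,172),.226); go((b[0],b[1],.225),-100)
a=np.radians(-99.9)
# end: ball moved by chute (-.055,-.015,-.010)
c,s=np.cos(-.1734),np.sin(-.1734); e=b+[c*-.06+s*.015,s*-.06-c*.015,0]; print(e); go((e[0],e[1],.215),-100)
```

```text
[ 0.53889606 -0.07835112  0.227     ]
[ 0.53932137 -0.0776151   0.222     ]
t 3.17 TCP [ 0.5275 -0.0481  0.333 ] turn [-0.   0.   0.6] shift [ 0.0278 -0.0162  0.108 ]
[ 0.4772929  -0.08262703  0.226     ]
t 3.17 TCP [ 0.5275 -0.0481  0.333 ] turn [-0.   0.   0.6] shift [0.0422 0.044  0.118 ]
```

```bash
python3 -m inch '[[[0,0,0.5],[0.028,-0.016,0.03],0.06],[[0,0,0.5],[0.028,-0.016,0.06],0.06],[[0,0,0.5],[0.028,-0.016,0.09],0.06],[[0,0,0.5],[0.028,-0.016,0.108],0.06],[[0,0,0.5],[0.028,-0.016,0.108],0.06],[[0,0,0.5],[0.028,-0.016,0.108],0.02],[[0,0,0.5],[0.028,-0.016,0.108],0.01],[[0,0,0.5],[0.028,-0.016,0.108],0.01],[[0,0,0.5],[0.028,-0.016,0.108],0.01],[[0,0,0.5],[0.028,-0.016,0.108],0.01]]' 5
```

```text
t: 4.0
eef_pos: [0.5394, -0.0793, 0.2259]
tool_rot: [-0.643, 0.766, -0.001, 0.001]
ft_force: [-0.3, 0.2, -0.3]
finger_gap: 0.0319
```

```bash
python3 -m inch '[[[0,0,0],[0,0,0],0.01],[[0,0,0],[0,0,0],0.01],[[0,0,0],[0,0,0],0.01],[[0,0,0],[0,0,0],0.01]]' 6
python3 - <<'E'
from h import *
im=imaging.read_camera("wrist"); cv2.imwrite("pics/w3.png",im)
E
```

```text
t: 4.33
eef_pos: [0.5391, -0.0795, 0.2251]
tool_rot: [-0.643, 0.766, -0.0, 0.0]
ft_force: [-0.7, 1.3, 3.6]
finger_gap: 0.0215
```

View pics/w3.png

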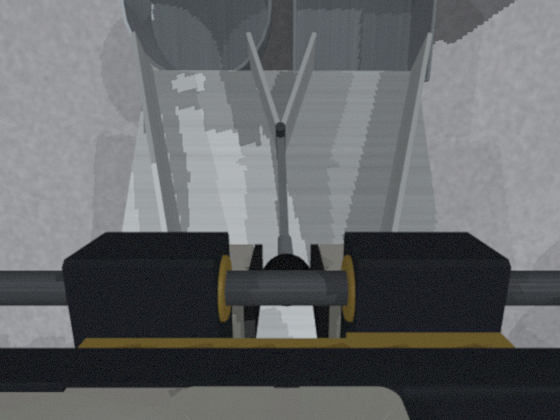

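```bash
python3 -m inch '[[[0,0,0],[0.0005,0.012,0.0005],0.01],[[0,0,0],[0.0025,0.024,0.002],0.01],[[0,0,0],[0.006,0.036,0.004],0.01],[[0,0,0],[0.010,0.046,0.007],0.01],[[0,0,0],[0.015,0.055,0.010],0.01],[[0,0,0],[0.015,0.058,0.010],0.01],[[0,0,0],[0.015,0.060,0.010],0.01],[[0,0,0],[0.015,0.060,0.010],0.01]]' 6
python3 - <<'E'
from h import *
im=imaging.read_camera("wrist"); cv2.imwrite("pics/w4.png",im)
E
```

```text
t: 5.05
eef_pos: [0.4795, -0.0841, 0.2154]
tool_rot: [-0.643, 0.766, -0.002, 0.002]
ft_force: [11.1, -3.9, -4.5]
finger_gap: 0.0334
```

View pics/w4.png

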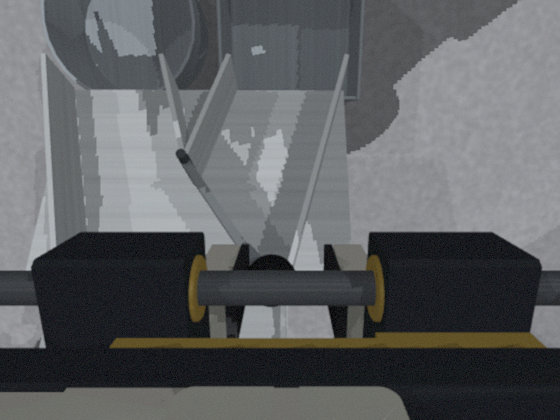

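```bash
python3 -m inch '[[[0,0,0],[0,-0.004,0],0.06],[[0,0,0],[0,-0.004,0],0.06],[[0,0,0],[0,-0.004,0],0.06],[[0,0,0],[0,-0.004,-0.01],0.06],[[0,0,0],[0,-0.004,-0.05],0.06],[[0,0,0],[0,-0.004,-0.09],0.06],[[0,0,0],[-0.03,-0.004,-0.13],0.06],[[0,0,0],[-0.06,-0.004,-0.16],0.06],[[0,0,0],[-0.06,-0.004,-0.16],0.06],[[0,0,0],[-0.06,-0.004,-0.16],0.06]]' 5
python3 - <<'E'
from h import *
im=imaging.read_camera("wrist"); cv2.imwrite("pics/w5.png",im)
K,T=P("wrist"); np.savez("w5",K=K,T=T); print(proj("wrist",[[.48424,-.0845,.217],[.541+.06*.985+.06*0,-.07,.1]]))
go((0.5506,-0.0209,.38),-10,0); go((0.5506,-0.0209,.38),-10,45)
E
```

```text
t: 5.93
eef_pos: [0.4924, -0.0241, 0.378]
tool_rot: [-0.644, 0.765, -0.001, 0.002]
ft_force: [-0.5, 0.1, 0.4]
finger_gap: 0.0595
[[283.74572091 121.69708879]
 [185.58947715 149.84255649]]
t 5.98 TCP [ 0.4915 -0.0248  0.3759] turn [ -0.1  -0.  -89.9] shift [-0.014  -0.0575 -0.004 ]
t 5.98 TCP [ 0.4915 -0.0248  0.3759] turn [ 35.1 -35.1 -84.8] shift [-0.014  -0.0575 -0.004 ]
```

View pics/w5.png

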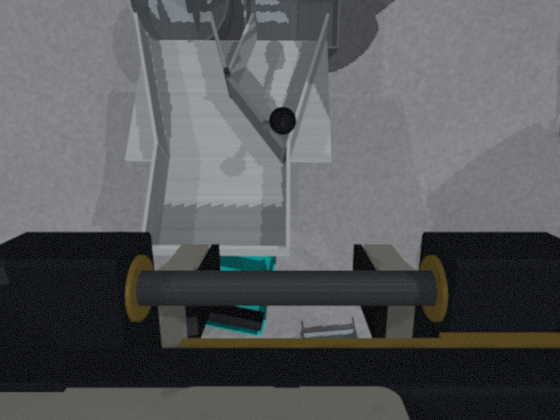

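```bash
cat >> h.py <<'E'
CH=[.5412,-.0783,-.1734]
def C(q): c,s=np.cos(CH[2]),np.sin(CH[2]); return np.array([CH[0]+c*q[0]-s*q[1],CH[1]+s*q[0]+c*q[1],q[2]])
def pour(th,my,mz,dz=.078,mx=0):
    t=np.radians(th); y,z=.060,dz-.009
    return C((mx,my+y*np.cos(t)-z*np.sin(t),mz+y*np.sin(t)+z*np.cos(t)))
E
python3 - <<'E'
from h import *
for th,my,mz in [(0,.058,.265),(25,.058,.237),(35,.058,.228),(45,.058,.226),(55,.058,.225)]:
    print(th,pour(th,my,mz))
go(pour(0,.058,.27),-9.9,0)
print(proj("wrist",[C((s*.0605,.089,.229)) for s in(1,-1)]+[C((s*.1,-.12,.1)) for s in(1,-1)]))
E
```

```text
0 [0.56155882 0.03793045 0.334     ]
25 [0.55555776 0.00366986 0.32489233]
35 [ 0.55285842 -0.01174098  0.31893608]
45 [ 0.55010889 -0.0274383   0.31721677]
55 [ 0.54739272 -0.04294516  0.3137259 ]
t 5.98 TCP [ 0.4915 -0.0248  0.3759] turn [ -0.1  -0.  -90. ] shift [-0.0738 -0.0582  0.0371]
[[146.37544891 249.91486523]
 [290.2048965  250.12643317]
 [134.74342938  15.21146357]
 [327.99581317  15.35567442]]
```

```bash
python3 -m inch '[[[0,0,-90],[-0.074,-0.058,0.0],0.0876],[[0,0,-90],[-0.074,-0.058,0.0],0.0876],[[0,0,-90],[-0.074,-0.058,0.0],0.0876],[[0,0,-90],[-0.074,-0.058,0.0],0.0876],[[0,0,-90],[-0.074,-0.058,0.0],0.0876],[[0,0,-90],[-0.074,-0.058,0.0],0.0876],[[0,0,-90],[-0.074,-0.058,0.0],0.0876],[[0,0,-90],[-0.074,-0.058,0.0],0.0876],[[0,0,-90],[-0.074,-0.058,0.0],0.0876],[[0,0,-90],[-0.074,-0.058,0.0],0.0876]]'
python3 -m inch '[[[0,0,-20],[0,0,0],0.0876],[[0,0,-20],[0,0,0],0.0876],[[0,0,-20],[0,0,0],0.0876]]'
python3 - <<'E'
from h import *
for th,my,mz in [(0,.058,.265),(25,.058,.237),(50,.058,.225)]:
  go(pour(th,my,mz),-9.9,th)
print(telemetry.get_state()["joint_pos"])
E
```

```text
t: 6.82
eef_pos: [0.5606, 0.0363, 0.3733]
tool_rot: [0.97, -0.242, -0.001, 0.001]
ft_force: [0.8, 0.3, 0.0]
finger_gap: 0.0877
t: 7.07
eef_pos: [0.5606, 0.0363, 0.3733]
tool_rot: [0.998, -0.07, -0.001, 0.001]
ft_force: [0.7, 0.1, 0.5]
finger_gap: 0.0874
t 7.07 TCP [0.5606 0.0363 0.3733] turn [0.1 0.2 1.9] shift [ 0.0008 -0.0018  0.0393]
t 7.07 TCP [0.5606 0.0363 0.3733] turn [25.1  0.6  1.8] shift [-0.0003  0.033   0.0484]
t 7.07 TCP [0.5606 0.0363 0.3733] turn [50.1  1.   1.7] shift [-0.0016  0.0725  0.058 ]
[ 4.12872551e-01  1.14898922e-01 -6.31741581e-03 -3.56094001e-04
 -1.45251696e+00  1.01797524e+00]
```

```bash
python3 -m inch '[[[25,0,2],[0,0.033,0.048],0.0876],[[25,0,2],[0,0.033,0.048],0.0876],[[25,0,2],[0,0.033,0.048],0.0876],[[50,1,2],[-0.002,0.072,0.058],0.0876],[[50,1,2],[-0.002,0.072,0.058],0.0876],[[50,1,2],[-0.002,0.072,0.058],0.0876],[[50,1,2],[-0.002,0.072,0.058],0.0876],[[50,1,2],[-0.002,0.072,0.058],0.0876]]'
python3 - <<'E'
from h import *
go(pour(50,.058,.225),-9.9,50)
print(telemetry.get_state()["joint_pos"])
cv2.imwrite("pics/s6.png",imaging.read_camera("side"))
E
```

```text
t: 7.73
eef_pos: [0.5476, -0.0366, 0.3132]
tool_rot: [0.9, -0.087, 0.038, -0.425]
ft_force: [-0.8, -1.1, -1.5]
finger_gap: 0.0876
t 7.73 TCP [ 0.5476 -0.0366  0.3132] turn [-0.5 -0.5 -0.9] shift [ 0.0009 -0.0026 -0.0002]
[-0.35250178  0.24915092  0.04908348 -0.86448239 -1.57028547  1.82346282]
```

View pics/s6.png

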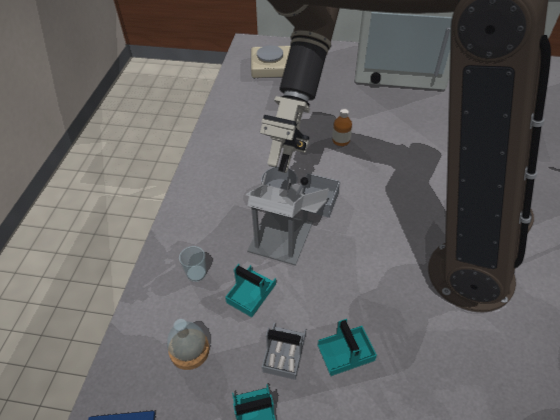

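Run:
```python
from h import *
go((.44,.307,.30),-3.5)
go((.5,.14,.36),-6)
```

```text
t 7.78 TCP [ 0.5477 -0.0366  0.313 ] turn [-50.2  -2.9  -7.1] shift [-0.1706 -0.1919  0.2528]
t 7.78 TCP [ 0.5477 -0.0366  0.313 ] turn [-50.2  -1.8  -4.7] shift [-0.0805 -0.1409  0.0967]
```

```bash
python3 -m inch '[[[-50,-2,-5],[-0.08,-0.141,0.097],0.0876],[[-50,-2,-5],[-0.08,-0.141,0.097],0.0876],[[-50,-2,-5],[-0.08,-0.141,0.097],0.0876],[[-50,-2,-5],[-0.08,-0.141,0.097],0.0876],[[-50,-3,-7],[-0.171,-0.192,0.253],0.0876],[[-50,-3,-7],[-0.171,-0.192,0.253],0.0876],[[-50,-3,-7],[-0.171,-0.192,0.253],0.0876],[[-50,-3,-7],[-0.171,-0.192,0.253],0.0876],[[-50,-3,-7],[-0.171,-0.192,0.253],0.0876],[[-50,-3,-7],[-0.171,-0.192,0.253],0.0876]]'
python3 - <<'E'
from h import *
go((.44,.307,.30),-3.5)
E
```

```text
t: 8.62
eef_pos: [0.4429, 0.2967, 0.3046]
tool_rot: [1.0, -0.024, 0.005, 0.003]
ft_force: [1.1, 0.4, -0.5]
finger_gap: 0.0876
t 8.62 TCP [0.4429 0.2967 0.3046] turn [ 0.4 -0.6  0.7] shift [-0.0034 -0.0102  0.0045]
```

```bash
python3 -m inch '[[[0,0,0],[0,0,0],0.0876],[[0,0,0],[0,0,0],0.0876],[[0,0,0],[0,0,0],0.0876],[[0,0,0],[0,0,0],0.0876]]'
python3 - <<'E'
from h import *
im=imaging.read_camera("wrist"); cv2.imwrite("pics/w7.png",im)
print(proj("wrist",[[.479,.3065,.086],[.4787+.04,.3065-.0025,.1],[.4787-.04,.3065+.0025,.1]]))
go((.479,.3065,.30),-3.5)
E
```

```text
t: 8.95
eef_pos: [0.4448, 0.2923, 0.3053]
tool_rot: [1.0, -0.027, 0.003, 0.0]
ft_force: [0.5, 0.2, -0.4]
finger_gap: 0.0872
[[267.70836235 149.53997921]
 [266.77478818 107.15649005]
 [267.28001653 192.94325519]]
t 9.0 TCP [0.445  0.2919 0.3053] turn [ 0.  -0.4  0.3] shift [ 0.0331 -0.0165  0.0055]
```

View pics/w7.png

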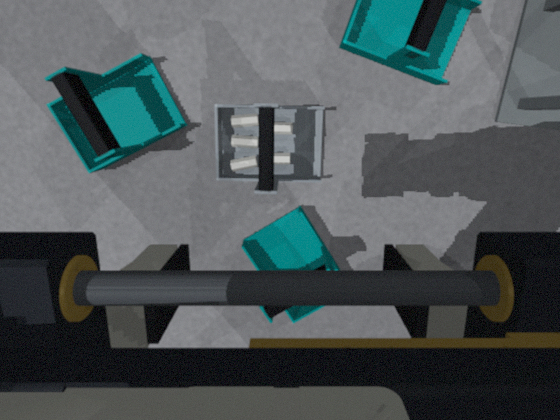

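Run:
```python
from h import *
h=atz("wrist",(266,147.7),.1); print(h)
print(atz("wrist",(265.5,105),.1),atz("wrist",(267,190),.1))
go((h[0],h[1],.079),-3.5)
```

```text
[0.48205631 0.30724394 0.1       ]
[0.52066358 0.30503277 0.1       ] [0.44161088 0.30907223 0.1       ]
t 9.0 TCP [0.445  0.2919 0.3053] turn [ 0.  -0.4  0.3] shift [ 0.0347 -0.0175  0.2265]
```

```bash
python3 -m inch '[[[0,-0.4,0.3],[0.034,-0.017,0.04],0.0876],[[0,-0.4,0.3],[0.034,-0.017,0.08],0.0876],[[0,-0.4,0.3],[0.034,-0.017,0.12],0.0876],[[0,-0.4,0.3],[0.034,-0.017,0.16],0.0876],[[0,-0.4,0.3],[0.034,-0.017,0.19],0.0876],[[0,-0.4,0.3],[0.034,-0.017,0.21],0.0876],[[0,-0.4,0.3],[0.034,-0.017,0.2265],0.0876],[[0,-0.4,0.3],[0.034,-0.017,0.2265],0.0876],[[0,-0.4,0.3],[0.034,-0.017,0.2265],0.0876]]' 5
python3 - <<'E'
from h import *
im=imaging.read_camera("wrist"); cv2.imwrite("pics/w8.png",im)
go((.481,.307,.079),-3.5)
E
```

```text
t: 9.75
eef_pos: [0.4812, 0.3061, 0.0781]
tool_rot: [1.0, -0.031, -0.001, 0.001]
ft_force: [0.2, 0.2, 1.1]
finger_gap: 0.0876
t 9.8 TCP [0.4817 0.307  0.0792] turn [ 0.  0. -0.] shift [-0.0007 -0.      0.0002]
```

View pics/w8.png

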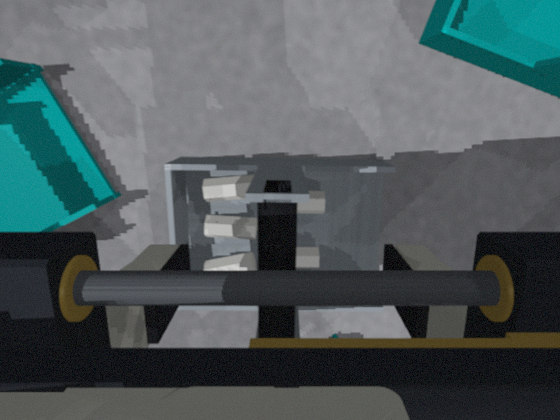

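```bash
python3 -m inch '[[[0,0,0],[0,0,0],0.03],[[0,0,0],[0,0,0],0.03],[[0,0,0],[0,0,0],0.03],[[0,0,0],[0,0,0],0.03],[[0,0,0],[0,0,0],0.03],[[0,0,0],[0,0,0],0.005],[[0,0,0],[0,0,0],0.005],[[0,0,0],[0,0,0],0.005],[[0,0,0],[0,0,0],0.005],[[0,0,0],[0,0,0],0.005]]' 10
python3 -m inch '[[[0,0,0],[0,0,0],0.005],[[0,0,0],[0,0,0],0.005],[[0,0,0],[0,0,0],0.005],[[0,0,0],[0,0,0],0.005]]' 40
python3 -m inch '[[[0,0,0],[0,0,-0.005],0.005],[[0,0,0],[0,0,-0.015],0.005],[[0,0,0],[0,0,-0.03],0.005],[[0,0,0],[0,0,-0.045],0.005],[[0,0,0],[0,0,-0.05],0.005],[[0,0,0],[0,0,-0.05],0.005],[[0,0,0],[0,0,-0.05],0.005]]' 40
python3 - <<'E'
from h import *
cv2.imwrite("pics/w9.png",imaging.read_camera("wrist"))
a=imaging.read_camera("side")[280:400,210:370]; cv2.imwrite("pics/s9.png",cv2.resize(a,None,fx=4,fy=4))
E
```

```text
t: 10.63
eef_pos: [0.4805, 0.3074, 0.0779]
tool_rot: [1.0, -0.03, -0.001, 0.001]
ft_force: [0.5, -0.2, 0.2]
finger_gap: 0.0264
t: 10.97
eef_pos: [0.4806, 0.3076, 0.078]
tool_rot: [1.0, -0.03, -0.001, 0.001]
ft_force: [0.7, 1.1, -1.9]
finger_gap: 0.0137
t: 11.55
eef_pos: [0.4804, 0.3074, 0.1281]
tool_rot: [1.0, -0.03, -0.001, 0.0]
ft_force: [-1.3, 0.3, -3.7]
finger_gap: 0.0137
```

View pics/w9.png

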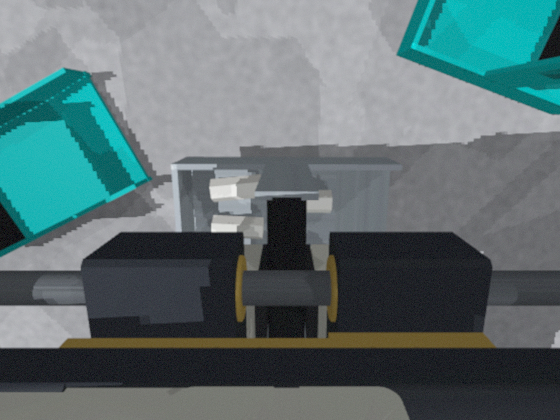

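View pics/s9.png

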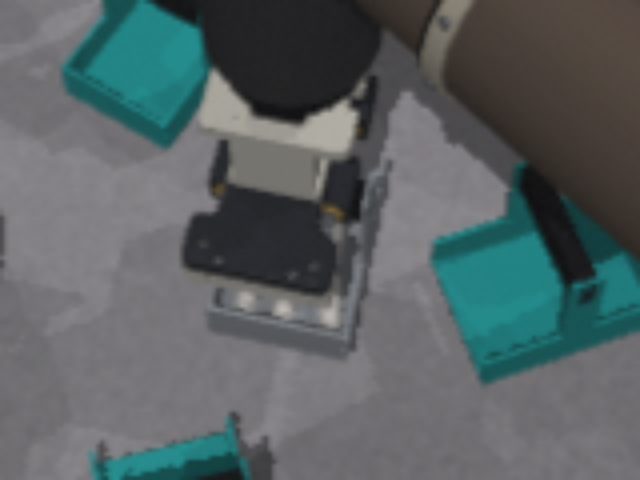

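```bash
python3 -m inch '[[[0,0,0],[0,0,-0.015],0.005],[[0,0,0],[0,0,-0.04],0.005],[[0,0,0],[0,0,-0.07],0.005],[[0,0,0],[0,0,-0.1],0.005],[[0,0,0],[0,0,-0.13],0.005],[[0,0,0],[0,0,-0.16],0.005],[[0,0,0],[0,0,-0.19],0.005],[[0,0,0],[0,0,-0.21],0.005],[[0,0,0],[0,0,-0.225],0.005],[[0,0,0],[0,0,-0.232],0.005]]' 40
python3 - <<'E'
from h import *
go(pour(0,.058,.291),-9.9,0)
E
```

```text
t: 12.48
eef_pos: [0.4815, 0.308, 0.3615]
tool_rot: [1.0, -0.03, -0.0, 0.0]
ft_force: [0.3, 0.4, -3.1]
finger_gap: 0.0133
t 12.48 TCP [0.4815 0.308  0.3615] turn [0.  0.  6.5] shift [0.0962 0.2648 0.0015]
```

```bash
python3 -m inch '[[[0,0,0.2],[0.003,0.007,0],0.005],[[0,0,0.5],[0.008,0.022,0],0.005],[[0,0,1],[0.015,0.042,0],0.005],[[0,0,1.5],[0.023,0.063,0],0.005],[[0,0,2],[0.031,0.085,0],0.005],[[0,0,2.5],[0.039,0.107,0],0.005],[[0,0,3],[0.047,0.129,0],0.005],[[0,0,3.5],[0.054,0.149,0],0.005],[[0,0,4],[0.060,0.166,0],0.005],[[0,0,4.5],[0.065,0.178,0],0.005]]' 40
python3 -m inch '[[[0,0,0.3],[0.004,0.012,0],0.005],[[0,0,0.6],[0.010,0.028,0],0.005],[[0,0,0.9],[0.017,0.046,0],0.005],[[0,0,1.3],[0.024,0.064,0],0.005],[[0,0,1.6],[0.028,0.076,0],0.005],[[0,0,2],[0.030,0.083,0],0.005],[[0,0,2],[0.031,0.087,0],0.005],[[0,0,2],[0.031,0.087,0],0.005],[[0,0,2],[0.031,0.087,0],0.005]]' 40
python3 - <<'E'
from h import *
cv2.imwrite("pics/w10.png",imaging.read_camera("wrist"))
a=imaging.read_camera("side")[100:280,190:370]; cv2.imwrite("pics/s10.png",cv2.resize(a,None,fx=3.3,fy=3.3))
for th,my,mz in [(0,.058,.291),(12,.058,.272),(25,.058,.239),(32,.058,.231),(38,.058,.228),(45,.058,.226),(52,.058,.225)]:
  go(pour(th,my,mz),-9.9,th)
E
```

```text
t: 13.32
eef_pos: [0.5348, 0.1235, 0.3584]
tool_rot: [0.998, -0.07, -0.002, 0.002]
ft_force: [0.1, 0.8, -2.9]
finger_gap: 0.0136
t: 14.07
eef_pos: [0.5539, 0.036, 0.3601]
tool_rot: [0.996, -0.087, -0.001, 0.001]
ft_force: [0.7, 0.3, -2.8]
finger_gap: 0.0138
t 14.17 TCP [0.5539 0.0364 0.3602] turn [ 0.1  0.1 -0. ] shift [ 0.0073 -0.0029  0.0002]
t 14.17 TCP [0.5539 0.0364 0.3602] turn [12.1  0.1 -0. ] shift [0.0073 0.0128 0.0082]
t 14.17 TCP [0.5539 0.0364 0.3602] turn [25.1  0.1 -0. ] shift [0.0074 0.0319 0.0333]
t 14.17 TCP [0.5539 0.0364 0.3602] turn [32.1  0.1 -0. ] shift [0.0074 0.0428 0.0389]
t 14.17 TCP [0.5539 0.0364 0.3602] turn [38.1  0.1 -0. ] shift [0.0074 0.0523 0.0409]
t 14.17 TCP [0.5539 0.0364 0.3602] turn [45.1  0.1 -0. ] shift [0.0074 0.0634 0.043 ]
t 14.17 TCP [0.5539 0.0364 0.3602] turn [52.1  0.1 -0.1] shift [0.0074 0.0745 0.0455]
```

View pics/w10.png

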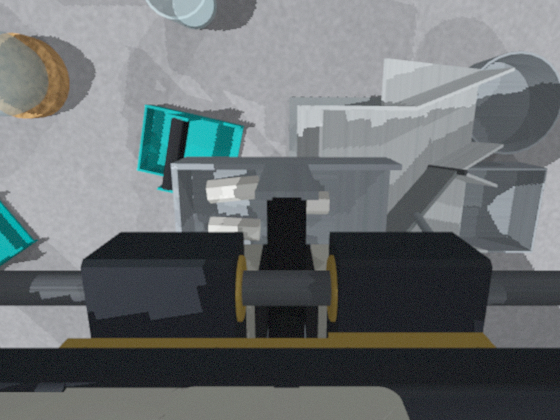

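View pics/s10.png

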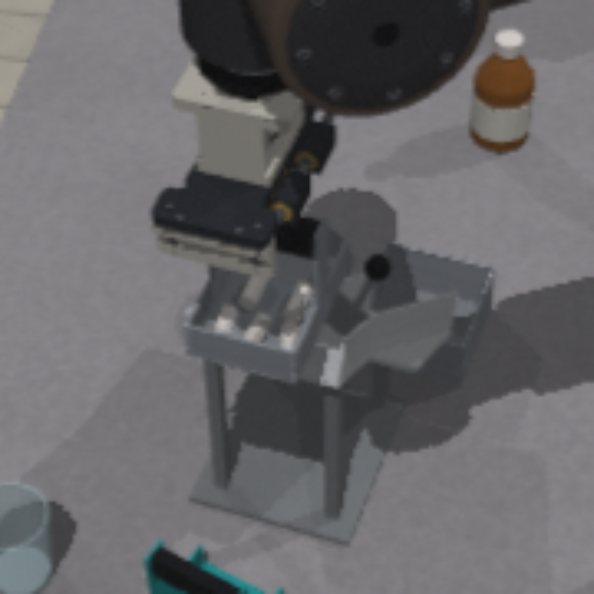

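```bash
python3 -m inch '[[[0,0,0],[0.004,-0.001,0],0.005],[[0,0,0],[0.0073,-0.002,0],0.005],[[4,0,0],[0.0073,0.003,0.002],0.005],[[8,0,0],[0.0073,0.008,0.005],0.005],[[12,0,0],[0.0073,0.013,0.008],0.005],[[16.5,0,0],[0.0073,0.019,0.016],0.005],[[21,0,0],[0.0073,0.026,0.025],0.005],[[25,0,0],[0.0074,0.032,0.033],0.005],[[25,0,0],[0.0074,0.032,0.033],0.005],[[25,0,0],[0.0074,0.032,0.033],0.005]]' 40
python3 - <<'E'
from h import *
a=imaging.read_camera("side")[100:280,190:370]; cv2.imwrite("pics/s11.png",cv2.resize(a,None,fx=3.3,fy=3.3))
for th,my,mz in [(25,.058,.239),(32,.058,.231),(38,.058,.228),(45,.058,.226),(52,.058,.225)]:
  go(pour(th,my,mz),-9.9,th)
E
```

```text
t: 15.0
eef_pos: [0.5559, 0.0013, 0.3265]
tool_rot: [0.973, -0.086, 0.017, -0.214]
ft_force: [1.2, 0.9, -3.0]
finger_gap: 0.0133
t 15.05 TCP [0.5561 0.002  0.3272] turn [ 0.2  0.1 -0.2] shift [-0.0008 -0.0013  0.0009]
t 15.05 TCP [0.5561 0.002  0.3272] turn [ 7.2  0.  -0.2] shift [-0.0008  0.011   0.0014]
t 15.05 TCP [0.5561 0.002  0.3272] turn [13.2  0.  -0.2] shift [-0.0008  0.0204 -0.0008]
t 15.05 TCP [0.5561 0.002  0.3272] turn [20.2  0.  -0.2] shift [-0.0007  0.0314 -0.0036]
t 15.05 TCP [0.5561 0.002  0.3272] turn [27.2  0.  -0.2] shift [-0.0007  0.0425 -0.006 ]
```

View pics/s11.png

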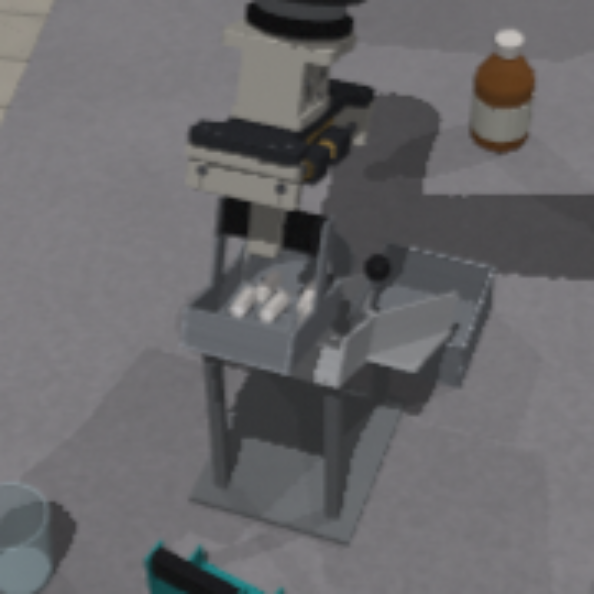

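Run:
```python
from h import *
s=telemetry.get_state(); Rt=R.from_quat(s["tool_rot"]); p=s["eef_pos"]
# scoop frame -> tool: x->x, y->-y, z->-z ; origin at tool z +.078
q=np.array([[.042,.06,0],[-.042,.06,0],[.042,.06,.035],[-.042,.06,.035],[.0,-.06,.009]])
w=np.array([Rt.apply([a,-b,.078-c])+p for a,b,c in q]); print(w.round(3)); print(((proj("side",w)-[190,100])*3.3).round(0))
d=w[4]-[CH[0],CH[1],0];c_,s_=np.cos(CH[2]),np.sin(CH[2]);print("mouth in chute",c_*d[0]+s_*d[1],-s_*d[0]+c_*d[1],d[2])
print(((proj("side",[C((.0605,.104,.206)),C((-.0605,.104,.206))])-[190,100])*3.3).round(0))
```

```text
[[ 0.613  0.081  0.281]
 [ 0.53   0.095  0.282]
 [ 0.61   0.066  0.313]
 [ 0.527  0.081  0.313]
 [ 0.551 -0.023  0.239]]
[[178. 347.]
 [287. 375.]
 [182. 303.]
 [293. 330.]
 [286. 293.]]
mouth in chute 0.000588505028566718 0.0561647645440187 0.2393574043609707
[[195. 346.]
 [340. 384.]]
```

```bash
python3 -m inch '[[[3.5,0,0],[0,0.005,0.001],0.005],[[7,0,0],[0,0.010,0.001],0.005],[[10,0,0],[0,0.015,0],0.005],[[13,0,0],[0,0.020,-0.001],0.005],[[13,0,0],[0,0.020,-0.001],0.005],[[16,0,0],[0,0.025,-0.002],0.005],[[18,0,0],[0,0.028,-0.003],0.005],[[20,0,0],[0,0.031,-0.004],0.005],[[20,0,0],[0,0.031,-0.004],0.005],[[20,0,0],[0,0.031,-0.004],0.005]]' 40
python3 - <<'E'
from h import *
a=imaging.read_camera("side")[100:280,190:370]; cv2.imwrite("pics/s12.png",cv2.resize(a,None,fx=3.3,fy=3.3))
for th,my,mz in [(45,.058,.226),(52,.058,.225),(58,.058,.225)]:
  go(pour(th,my,mz),-9.9,th)
E
```

```text
t: 15.88
eef_pos: [0.5509, -0.0264, 0.3178]
tool_rot: [0.921, -0.08, 0.032, -0.379]
ft_force: [0.1, -0.0, -2.2]
finger_gap: 0.0134
t 15.93 TCP [ 0.5508 -0.026   0.3181] turn [ 0.2  0.1 -0.1] shift [-0.0005  0.0017 -0.0004]
t 15.93 TCP [ 0.5508 -0.026   0.3181] turn [ 7.2  0.1 -0.1] shift [-0.0005  0.0113 -0.0065]
t 15.93 TCP [ 0.5508 -0.026   0.3181] turn [13.2  0.1 -0.1] shift [-0.0005  0.0195 -0.0114]
```

View pics/s12.png

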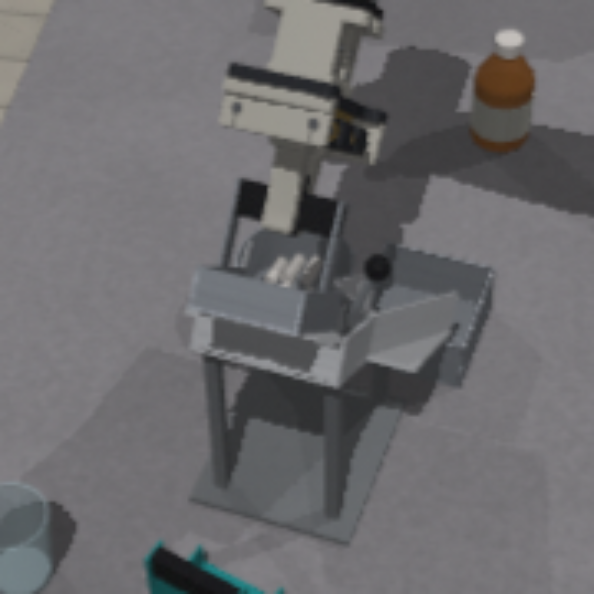

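```bash
python3 -m inch '[[[0,0,0],[0,0,0],0.005],[[0,0,0],[0,0,0],0.005],[[0,0,0],[0,0,0],0.005],[[0,0,0],[0,0,0],0.005]]' 40
python3 - <<'E'
from h import *
a=imaging.read_camera("side")[100:280,190:370]; cv2.imwrite("pics/s13.png",cv2.resize(a,None,fx=3.3,fy=3.3))
E
```

```text
t: 16.27
eef_pos: [0.5505, -0.026, 0.3182]
tool_rot: [0.921, -0.08, 0.032, -0.38]
ft_force: [0.1, 0.1, -2.5]
finger_gap: 0.0138
```

View pics/s13.png

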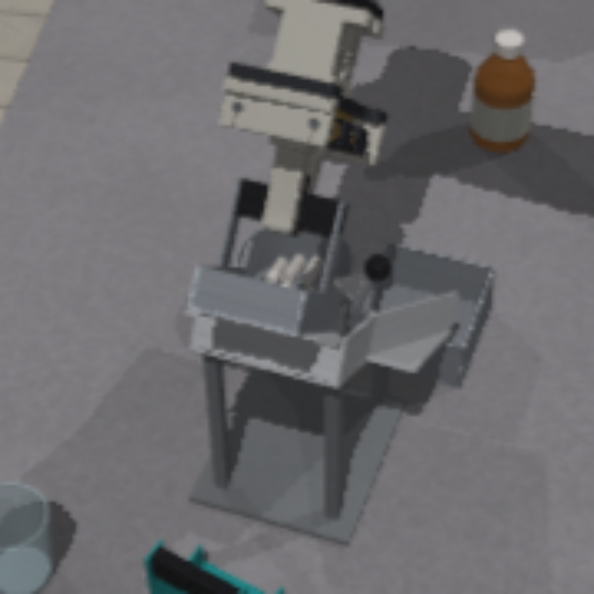

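Run:
```python
from h import *
cv2.imwrite("pics/w13.png",imaging.read_camera("wrist"))
a=imaging.read_camera("top")[150:260,230:380]; cv2.imwrite("pics/t13.png",cv2.resize(a,None,fx=5,fy=5))
s=telemetry.get_state(); Rt=R.from_quat(s["tool_rot"]); p=s["eef_pos"]
q=[[.042,-.06,.009],[-.042,-.06,.009],[0,-.03,.003],[0,.06,.003]]
w=np.array([Rt.apply([a,-b,.078-c])+p for a,b,c in q]); print(w.round(3)); print(((proj("side",w)-[190,100])*3.3).round(0))
```

```text
[[ 0.593 -0.027  0.227]
 [ 0.51  -0.013  0.227]
 [ 0.556  0.005  0.244]
 [ 0.567  0.068  0.307]]
[[236. 294.]
 [336. 319.]
 [274. 315.]
 [241. 317.]]
```

View pics/w13.png

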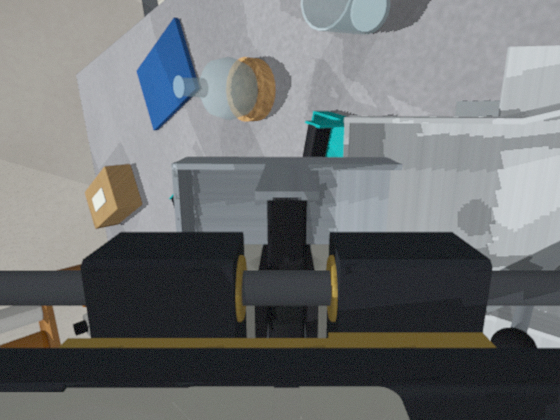

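View pics/t13.png

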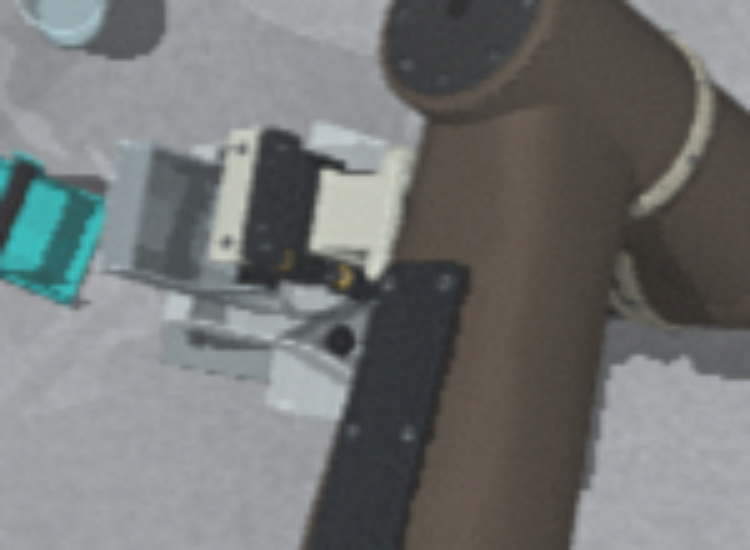

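```bash
python3 -m inch '[[[7,0,0],[0,0.011,-0.007],0.005],[[7,0,0],[0,0.011,-0.007],0.005],[[10,0,0],[0,0.015,-0.010],0.005],[[10,0,0],[0,0.015,-0.010],0.005],[[10,0,0],[0,0.015,-0.010],0.005],[[10,0,0],[0,0.015,-0.010],0.005]]' 40
python3 - <<'E'
from h import *
for th,my,mz in [(25,.058,.245),(0,.058,.291),(0,.058,.305)]:
  go(pour(th,my,mz),-9.9,th)
E
```

```text
t: 16.92
eef_pos: [0.5476, -0.0441, 0.3144]
tool_rot: [0.884, -0.078, 0.039, -0.459]
ft_force: [0.2, 0.1, -2.1]
finger_gap: 0.0139
t 16.92 TCP [ 0.5476 -0.0441  0.3144] turn [-29.8   0.   -0.1] shift [-0.0005 -0.043   0.0289]
t 16.92 TCP [ 0.5476 -0.0441  0.3144] turn [-54.8   0.   -0.1] shift [-0.0006 -0.0852  0.0417]
t 16.92 TCP [ 0.5476 -0.0441  0.3144] turn [-54.8   0.   -0.1] shift [-0.0006 -0.0966  0.0337]
```

```bash
python3 -m inch '[[[-7,0,0],[0,-0.013,0.002],0.005],[[-14,0,0],[0,-0.025,0.006],0.005],[[-21,0,0],[0,-0.036,0.013],0.005],[[-28,0,0],[0,-0.044,0.020],0.005],[[-35,0,0],[0,-0.056,0.024],0.005],[[-42,0,0],[0,-0.070,0.028],0.005],[[-49,0,0],[0,-0.085,0.031],0.005],[[-54.8,0,0],[-0.0006,-0.097,0.033],0.005],[[-54.8,0,0],[-0.0006,-0.097,0.033],0.005],[[-54.8,0,0],[-0.0006,-0.097,0.033],0.005]]' 40
python3 - <<'E'
from h import *
cv2.imwrite("pics/w14.png",imaging.read_camera("wrist"))
a=imaging.read_camera("side")[100:280,190:370]; cv2.imwrite("pics/s14.png",cv2.resize(a,None,fx=3.3,fy=3.3))
go((.481,.307,.374),-3.5)
E
```

```text
t: 17.75
eef_pos: [0.5608, 0.0414, 0.3752]
tool_rot: [0.996, -0.084, -0.0, -0.002]
ft_force: [-0.3, -0.6, -3.2]
finger_gap: 0.014
t 17.85 TCP [0.5608 0.0388 0.3749] turn [-0.2  0.1 -6.4] shift [-0.1245 -0.2506  0.0021]
```

View pics/s14.png

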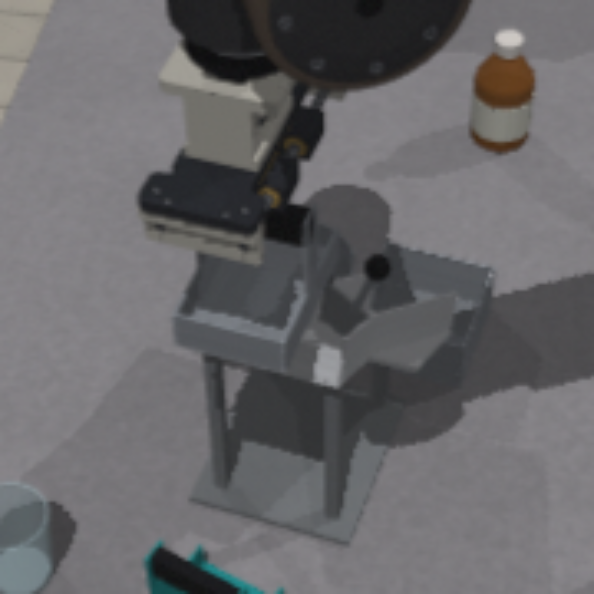

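View pics/w14.png

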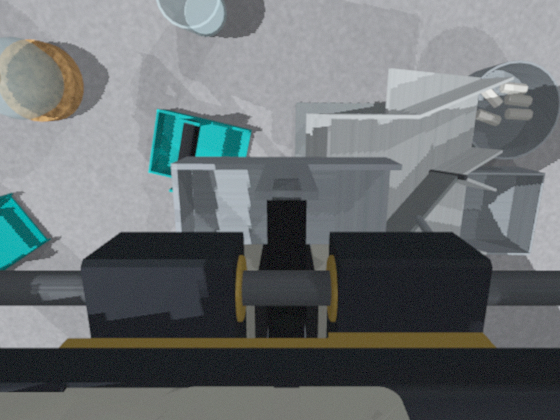

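Round pan at (515,100) holds the bars and the scoop looks empty. I'll take the scoop back to where it stood.

```bash
python3 -m inch '[[[0,0,-1],[-0.007,-0.015,0],0.005],[[0,0,-2],[-0.024,-0.045,0],0.005],[[0,0,-3],[-0.041,-0.08,0],0.005],[[0,0,-4],[-0.059,-0.115,0],0.005],[[0,0,-5],[-0.076,-0.15,0],0.005],[[0,0,-6],[-0.093,-0.185,0],0.005],[[0,0,-6.4],[-0.11,-0.22,0],0.005],[[0,0,-6.4],[-0.12,-0.242,0],0.005],[[0,0,-6.4],[-0.1245,-0.2506,0],0.005],[[0,0,-6.4],[-0.1245,-0.2506,0],0.005]]' 40
python3 -m inch '[[[0,0,0],[0,0,0.03],0.005],[[0,0,0],[0,0,0.065],0.005],[[0,0,0],[0,0,0.1],0.005],[[0,0,0],[0,0,0.135],0.005],[[0,0,0],[0,0,0.17],0.005],[[0,0,0],[0,0,0.20],0.005],[[0,0,0],[0,0,0.225],0.005],[[0,0,0],[0,0,0.24],0.005],[[0,0,0],[0,0,0.25],0.005],[[0,0,0],[0,0,0.25],0.005]]' 40
python3 - <<'E'
from h import *
cv2.imwrite("pics/w15.png",imaging.read_camera("wrist"))
go((.481,.307,.079),-3.5)
E
```

```text
t: 18.68
eef_pos: [0.4816, 0.3069, 0.3751]
tool_rot: [1.0, -0.031, -0.001, -0.002]
ft_force: [-0.1, 0.1, -3.3]
finger_gap: 0.0136
t: 19.52
eef_pos: [0.4814, 0.3044, 0.1236]
tool_rot: [0.999, -0.032, -0.002, -0.0]
ft_force: [0.7, 0.0, -2.4]
finger_gap: 0.0135
t 19.57 TCP [0.482  0.3052 0.1252] turn [-0.1  0.1 -0.2] shift [-0.001  -0.0016  0.0462]
```

View pics/w15.png

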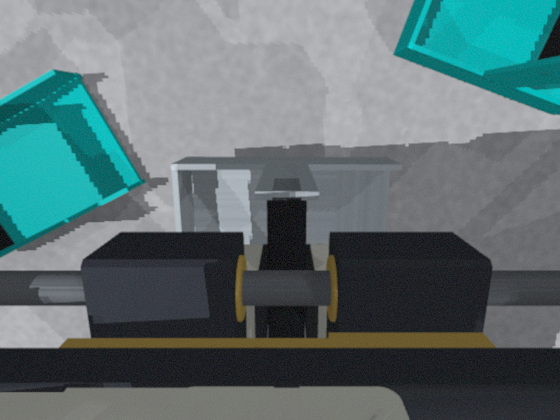

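```bash
python3 -m inch '[[[-0.1,0,0],[0,0,0.015],0.005],[[-0.1,0,0],[0,0,0.028],0.005],[[-0.1,0,0],[0,0,0.037],0.005],[[-0.1,0,0],[0,0,0.042],0.005],[[-0.1,0,0],[0,0,0.0455],0.005],[[-0.1,0,0],[0,0,0.0465],0.005],[[-0.1,0,0],[0,0,0.0465],0.005],[[-0.1,0,0],[0,0,0.0465],0.005]]' 40
```

```text
t: 20.23
eef_pos: [0.4818, 0.307, 0.0795]
tool_rot: [1.0, -0.031, -0.0, -0.0]
ft_force: [-0.4, 0.4, -2.3]
finger_gap: 0.0137
```

```bash
python3 -m inch '[[[0,0,0],[0,0,0.0007],0.005],[[0,0,0],[0,0,0.0014],0.005],[[0,0,0],[0,0,0.0014],0.005],[[0,0,0],[0,0,0.0014],0.005]]' 40
```

```text
t: 20.57
eef_pos: [0.4818, 0.307, 0.078]
tool_rot: [1.0, -0.031, -0.0, -0.0]
ft_force: [0.9, 0.0, 1.4]
finger_gap: 0.0138
```

Contact (the force rose from -2.3 to +1.4 N). I'll open slowly and retreat straight up.

```bash
python3 -m inch '[[[0,0,0],[0,0,0],0.02],[[0,0,0],[0,0,0],0.03],[[0,0,0],[0,0,0],0.05],[[0,0,0],[0,0,0],0.07],[[0,0,0],[0,0,0],0.07],[[0,0,0],[0,0,0],0.07],[[0,0,0],[0,0,-0.005],0.07],[[0,0,0],[0,0,-0.02],0.07],[[0,0,0],[0,0,-0.05],0.07],[[0,0,0],[0,0,-0.09],0.07]]' 5
python3 -m inch '[[[0,0,0],[-0.01,0,-0.04],0.07],[[0,0,0],[-0.04,0,-0.08],0.07],[[0,0,0],[-0.06,0,-0.12],0.07],[[0,0,0],[-0.07,0,-0.14],0.07],[[0,0,0],[-0.07,0,-0.14],0.07],[[0,0,0],[-0.07,0,-0.14],0.07]]' 5
python3 - <<'E'
from h import *
cv2.imwrite("pics/w16.png",imaging.read_camera("wrist"))
im=imaging.read_camera("side"); cv2.imwrite("pics/s16.png",im); cv2.imwrite("pics/s16z.png",cv2.resize(im[155:265,235:345],None,fx=5,fy=5,interpolation=cv2.INTER_CUBIC))
im=imaging.read_camera("top"); cv2.imwrite("pics/t16.png",im[:,:]);cv2.imwrite("pics/t16z.png",cv2.resize(im[165:260,250:365],None,fx=6,fy=6,interpolation=cv2.INTER_CUBIC))
print([(np.round(r["rect"]).tolist(),round(r["p"],2)) for r in imaging.boxes_of("side","bar0")])
E
```

```text
t: 21.4
eef_pos: [0.4802, 0.3053, 0.1662]
tool_rot: [1.0, -0.031, -0.003, 0.002]
ft_force: [0.2, 1.0, 0.4]
finger_gap: 0.069
t: 21.9
eef_pos: [0.4117, 0.3117, 0.3106]
tool_rot: [1.0, -0.03, 0.001, -0.003]
ft_force: [-0.3, -0.9, -1.3]
finger_gap: 0.0702
[([278.0, 176.0, 29.0, 14.0], 0.62), ([284.0, 351.0, 48.0, 58.0], 0.16)]
```

View pics/w16.png

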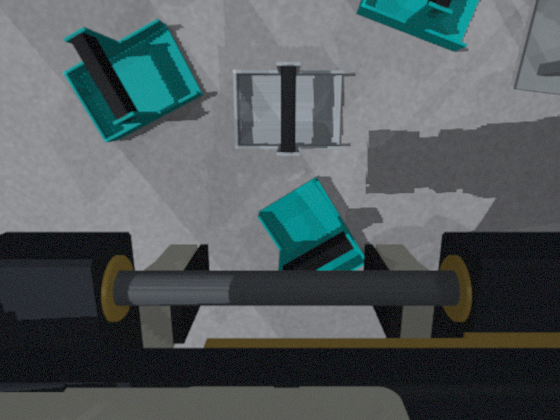

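View pics/s16z.png

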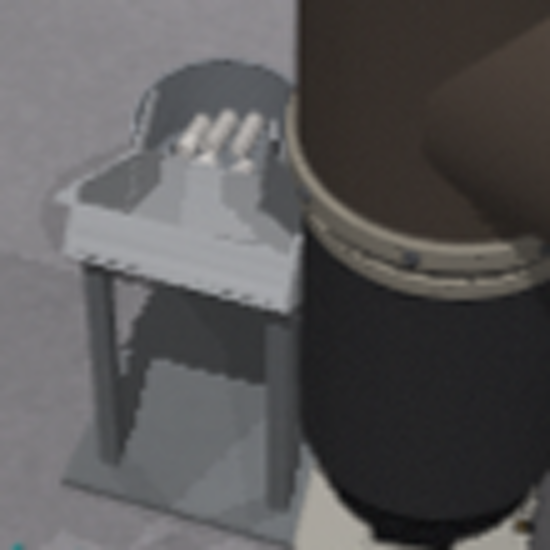

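View pics/t16z.png

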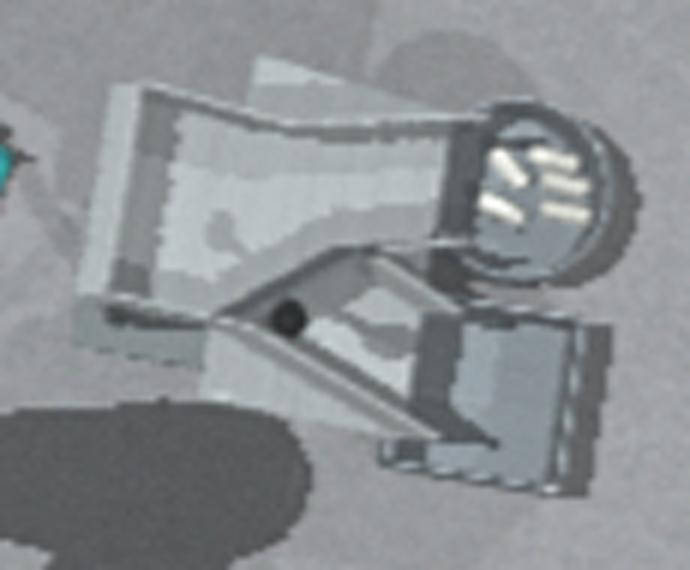

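View pics/s16.png

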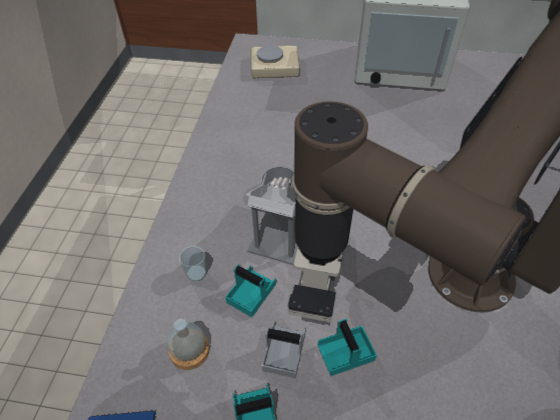

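The top zoom shows five bars in the round pan at about (540,190). The square pan at (510,400) is empty, and the flap lies fully against the -x wall. The wrist view shows the empty scoop level on the bench at (290,108), with the arm clear of it. The bystanders haven't moved, so I'm handing the job in.

Run:
```python
from bench import manip
print(manip.hand_in())
```

```text
the job is handed in; nothing more can be done
None
```

The job is done and handed in at about 22 s, inside the 61 s limit.

- **Flap:** I pinched the ball and swung it to the chute's -x stop, where I felt about 12 N against it. The last top view still shows the flap against the -x wall, so the chute leads to the round pan.
- **Pour:** I carried the scoop level to the head of the chute and tipped it only there, to about 55 degrees. The last top view shows five bars in the round pan, none left on the chute and none in the square pan.
- **Scoop:** I set it back where it had stood and saw the force change as it touched the bench. The wrist view shows it empty, level and released, with the gripper well clear.
- **Bystanders:** the flask and beaker stand where they did at the start in the last side view, as do the turquoise scoops. The bottle was hidden behind the arm in that view. It stood undisturbed in the side view taken after the pour, and the arm did not go near it afterwards.

One check disagreed slightly: while tipping, the scoop looked about 4 mm off-centre in the side view compared with my calculation, well within the 16 mm clearance on each side. The bar detector was also no help at the end: it boxed the bars in the round pan as one and put a faint false hit (0.16) on the empty scoop. I counted the five bars by eye in the top view.

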